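# Raise the carry handle of the Petri dish carrier

### The job

Two steel carriers stand on the lab bench with their carry handles folded down. Get the one loaded with stacks of Petri dishes ready to be carried to the incubator: swing its handle up until it clicks home upright, then let go. Leave that carrier standing where it is, and leave the carrier with the jars and its handle alone.

Things in the scene. Friction and masses are not known exactly. Their poses are not given: they have to be found in the camera images.
- dish_carrier: Open steel tray, 190 (its x) by 130 mm, walls 38 mm high, with two stacks of round Petri dishes (90 mm across, to 53 mm high at the -x end, 68 at +x). Loose on the bench, about 1.5 kg. Origin: middle of its underside, z up. Hinge plates 110 mm high at the middle of the long sides; hinge axis along its y at x = 0, z = 65 mm. Folded, the handle reaches past its -x end, roughly towards the robot.
- dish_handle (a joint): Angle of the dish carrier's U-shaped handle, rad: 0 = arms level towards the carrier's -x; grows as it swings up; 1.571 = upright at its stop. Starts at 0.08 to 0.6. Hinge friction keeps it where it is left. A spring detent resists from about 1.1 (about 3 N at the bar), with its crest at about 1.34; beyond that it pulls the handle home and holds it.
- dish_grip (a point): Centre of the dish carrier's handle grip: a white plastic sleeve, 16 mm in diameter, 90 mm long, in the middle of the cross bar, 145 mm from the hinge axis. The two arms (8 mm rods) lie 74 mm either side. Axes turn with the handle: y along the bar (parallel to the hinge), x from the bar along the arms to the hinge.
- jar_grip (a point): Centre of the handle grip of the other carrier, to be left alone: the same tray and handle, but loaded with six upright round white jars (52 mm across, to 77 mm above the bench) in two rows of three. Axes as for dish_grip.

How it is judged:
At the end, for the whole second after the job is handed in: The dish carrier's handle is past its detent and upright (joint above 1.4 rad, within 10 degrees of upright) and still; the dish carrier stands at rest and level (within 0.1 rad) on the bench, less than 50 mm from where it started (value of joint dish_handle above 1.4 rad and velocity of joint dish_handle between -0.1 and 0.1 rad/s and linear speed of dish_carrier below 0.02 m/s and angle between dish_carrier's own z axis and vertical below 0.1 rad and distance of dish_carrier from where it was at the start of the episode below 0.05 m); the robot touches nothing.
It fails at once if the jar carrier or its handle is moved by more than 30 mm (distance of jar_grip from where it was at the start of the episode above 0.03 m).
It fails at once if the dish carrier is tipped by more than 0.35 rad (angle between dish_carrier's own z axis and vertical above 0.35 rad).
It also fails if it takes over 35 s, if anything falls off the work surface, if the arm or the gripper's body presses on something with over 40 N, if the wrist force passes 120 N, or if a joint passes its speed limit or range.

### The arm

A 6-joint arm with a two-finger parallel gripper is mounted at the origin on the work surface. World frame = base frame: x ahead of the robot, y to its left, z up, the work surface at z = 0. Lengths are in m, angles in rad, forces in N, time in s.
With the tool pointing down it reaches from about 0.425 to 0.95 m from the base axis. Payload 3.5 kg.
Tool frame: the origin (TCP) lies midway between the tips of the shut fingers; the grasp point (between the pads) lies 19 mm behind it; z points along the fingers, y is the line along which they close (so a half turn about z gives the same grasp; the last joint's range is limited). The gripper opens to 85 mm and grips with 20 to 120 N. Pads are 22 mm wide; open, the fingers measure 114 mm over their backs; the gripper's body (76 mm by 85 mm) begins 54 mm behind the grasp point. The pads swing forward as they close: fully open they stand 13 mm farther back than shut.
Start: joints at [1.009, 0.286, 1.577, -0, 1.279, -0.15], TCP at [0.27, 0.619, 0.231] pointing down, gripper open.
Joint ranges: [-2.77, 2.77], [-0.9, 2.22], [0.21, 2.48], [-1.53, 4.67], [0.24, 2.81], [-2.84, 2.84]. Speed limits (rad/s): [2.79, 2.79, 3.14, 3.14, 3.14, 3.14].

### API

Orientations are given as a unit quaternion [x, y, z, w].
In Python, from plant import ctrl gives the robot as it stands.
- The arm moves only by the tool arm_command, never from a script. Its argument "steps" is one flat list of numbers, 5 for each row, row after row: the opening in per cent of the stroke, from 0 (shut) to 100 (fully open), then the shift along the tool's x, y, z each as a share of 25 mm, from -1 to 1, then the turn about the tool's z as a share of 0.1 rad, from -1 to 1. In form: [grip, tx, ty, tz, spin, grip, tx, ty, tz, spin, ...]. A call has 1 to 8 rows; each row shifts and turns the commanded pose from where the row before left it, along the tool's axes as they then stand; what a row does not reach is not made up. A row lasts 1/12 s, in which the tool goes at most 41.7 mm and 7.16 degrees, less where a joint would pass 70% of its speed; a pose out of reach is approached as far as the arm can. A call with a number of a shift or a turn outside -1 to 1 is refused whole. A call with a gripper value outside its range is refused whole. The fingers move at their own pace and stop on an object; "squeeze" is the grip in N (left out, the last holds). Time passes only in rows, so rows that do not move let the fingers close. It gives the time, the measured TCP pose, the force, the opening and the grip force at its end, in the units of the state.
- ctrl.get_state(): the state, without advancing time (a new reading comes with each control period).
- ctrl.read_camera(name): name is "scene" or "top"; returns the picture (400x640x3 uint8, red, green, blue); there is no depth.
- ctrl.camera_model(name): a dict with "intrinsics" (3x3 intrinsics, pixels), "rvec" (rotation vector, rad) and "tvec" (3), from world to camera coordinates, as OpenCV has them. Camera axes: x right, y down, z forward; pixel columns grow to the right and rows downward; lengths in m; the calibration is good to about 2 mm. A picture is of the moment at which its call begins. camera_model takes no time and is no camera call.
- ctrl.sign_off(): hands the job in; it is judged then, once.
The state is a dict: "time": time; "qpos": joint angles; "dq": joint speeds; "joint_efforts": joint torques, N m; "eef_pos": TCP position; "tcp_rot": TCP orientation; "contact_force": force on the tool from outside, world axes, zero at the start; "wrist_torque": the same for the moment, N m; "opening": opening from 0.0 (shut) to 1.0 (fully open); "finger_force": force on a finger pad.
Only numpy, scipy, OpenCV 4.12 (cv2) and the standard library are available. Lean on these libraries where they do the work, as an engineer would, in place of code of your own. Each camera call takes 0.05 s, during which the arm holds its last target. There are 200 camera calls.

## Working session

There is one attempt and no reset: what is moved stays moved. The work goes in short steps, Python scripts to look and compute and a tool call to move; the robot and the scene stay as the last step left them, time stands still between calls to the robot, and variables do not carry over. Pictures are saved under pics/ and viewed, at most 10 in all, crops included, and the job is handed in when it is done.

Besides the shell and the picture viewer there is one more tool, called after "Request:" by a JSON object that holds its "op" and its "data", one argument or row to a line. arm_command: Moves the arm, as the interface text tells. Its arguments: {"type":"object","properties":{"steps":{"type":"array","items":{"type":"number"}},"squeeze":{"type":"number"}},"required":["steps"]}

```bash
mkdir -p pics; ls; python3 - <<'E'
from plant import ctrl
import cv2
for n in("scene","top"):
    im=ctrl.read_camera(n); cv2.imwrite(f"pics/{n}0.png",im[:,:,::-1])
    m=ctrl.camera_model(n); print(n,m)
s=ctrl.get_state(); print(s)
E
```

```text
pics
scene {'intrinsics': array([[393.07054571,   0.        , 319.62033979],
       [  0.        , 393.07054571, 199.19553559],
       [  0.        ,   0.        ,   1.        ]]), 'rvec': array([ 1.93055223,  1.10615767, -0.61437204]), 'tvec': array([-0.27663624, -0.22162128,  1.21157683])}
top {'intrinsics': array([[386.31993846,   0.        , 313.7370457 ],
       [  0.        , 386.31993846, 198.61002228],
       [  0.        ,   0.        ,   1.        ]]), 'rvec': array([ 2.17059778, -2.14591154,  0.17954618]), 'tvec': array([-0.03026792,  0.56364343,  0.7348417 ])}
{'time': 0.1, 'qpos': array([ 1.00899331e+00,  2.87112455e-01,  1.57803320e+00,  3.27741428e-05,
        1.27862015e+00, -1.50001215e-01]), 'dq': array([ 0.0005542 , -0.00130281, -0.00241098,  0.00050273,  0.00166154,
       -0.00055834]), 'joint_efforts': array([ 3.25172141e-04, -4.07292652e+01, -2.93699992e+01, -9.92251717e-05,
        3.36793251e-03, -2.95069526e-06]), 'eef_pos': array([0.26982031, 0.61807335, 0.23006051]), 'tcp_rot': array([ 2.04453631e-01,  9.78875647e-01, -1.01301689e-03, -3.93306608e-04]), 'contact_force': array([0.79982489, 0.40149186, 0.20909405]), 'wrist_torque': array([-0.02614476,  0.02915267,  0.03194685]), 'finger_force': 0.0, 'opening': 0.998079118220299}
```

View pics/scene0.png

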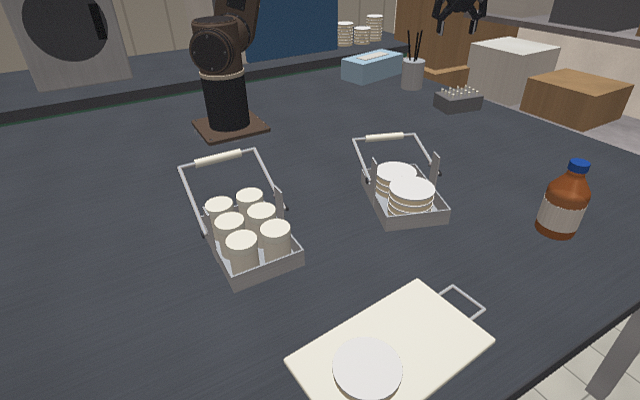

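View pics/top0.png

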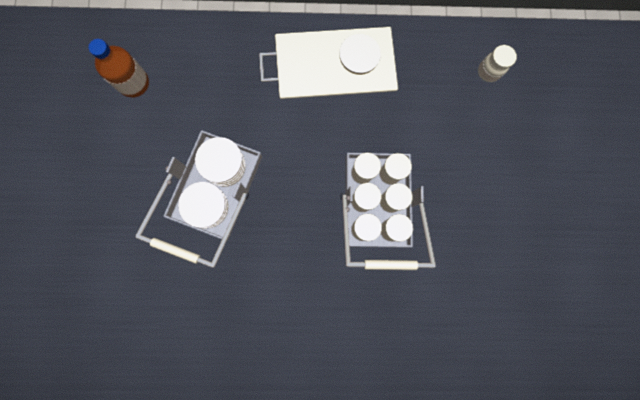

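The scene view has the dish carrier on the right, with its grip at about (366,138) to (404,134). In the top view it is on the left, with the grip at about (151,241) to (198,259). The jar carrier is the other one, with its top-view grip at (391,265).

```bash
cat > h.py <<'E'
from plant import ctrl
import cv2,numpy as np
from scipy.spatial.transform import Rotation as R
def P(n):
    m=ctrl.camera_model(n); return m["intrinsics"]@np.c_[cv2.Rodrigues(m["rvec"])[0],m["tvec"]]
def tri(a,b): # top px, scene px
    X=cv2.triangulatePoints(P("top"),P("scene"),np.float64(a).reshape(2,1),np.float64(b).reshape(2,1)); return (X[:3]/X[3]).ravel()
def proj(n,X):
    p=P(n)@np.r_[X,1]; return p[:2]/p[2]
def ends(im,box):
    x0,y0,x1,y1=box; c=im[y0:y1,x0:x1].astype(int)
    m=((c.min(2)>150)&(c[:,:,0]-c[:,:,2]>10)).astype(np.uint8)
    n,l,st,_=cv2.connectedComponentsWithStats(m); k=1+st[1:,4].argmax()
    p=np.argwhere(l==k)[:,::-1]+[x0,y0]; mu=p.mean(0)
    d=np.linalg.svd(p-mu,full_matrices=False)[2][0]; d*=np.sign(d[0]); t=(p-mu)@d
    return mu,mu+d*(t.min()-.5),mu+d*(t.max()+.5),st[k,4]
E
python3 - <<'E'
from h import *
T=ends(cv2.imread("pics/top0.png")[:,:,::-1],(125,225,225,275)); S=ends(cv2.imread("pics/scene0.png")[:,:,::-1],(345,120,425,150))
print(T,S)
c=tri(T[0],S[0])
# top left = +y; scene right/left: test both pairings
for i,j in((1,2),(1,1)):
    a=tri(T[1],S[i]);b=tri(T[2],S[j if i!=j else 1] if i!=j else S[2]);print(a,b,np.linalg.norm(a-b))
a=tri(T[1],S[2]);b=tri(T[2],S[1]);print("swap",a,b,np.linalg.norm(a-b))
print("c",c,"r",np.hypot(*c[:2]))
th=np.arcsin((c[2]-.065)/.145);print("th",th)
s=ctrl.get_state();print(R.from_quat(s["tcp_rot"]).as_matrix())
E
```

```text
(array([174.40136054, 247.46258503]), array([150.69973027, 238.38598252]), array([198.63400416, 256.74254052]), np.int32(147)) (array([384.39506173, 135.19135802]), array([365.3974958 , 136.84177875]), array([403.46148237, 133.53495552]), np.int32(162))
[0.4580843  0.22975071 0.10637316] [0.47620452 0.21981819 0.10266998] 0.02099311598018904
[0.4580843  0.22975071 0.10637316] [0.47620452 0.21981819 0.10266998] 0.02099311598018904
swap [0.47901098 0.27269386 0.09643353] [0.44741067 0.18529255 0.09679676] 0.09293923316321354
c [0.46314441 0.22903923 0.09662057] r 0.5166833789625531
th 0.21983940962036008
[[-9.16397116e-01  4.00268564e-01 -1.18422648e-03]
 [ 4.00270158e-01  9.16395373e-01 -1.82240919e-03]
 [ 3.55766558e-04 -2.14406105e-03 -9.99997638e-01]]
```

```bash
python3 - <<'E'
from h import *
t=cv2.imread("pics/top0.png")[:,:,::-1];s=cv2.imread("pics/scene0.png")[:,:,::-1]
print(t[240:262,175].tolist());print(s[126:146,384].tolist());print(t[205:215,160].tolist(), t[225,215:250:2].tolist())
E
```

```text
[[62, 63, 76], [66, 70, 83], [63, 68, 80], [67, 69, 83], [61, 66, 76], [90, 90, 87], [173, 167, 150], [226, 217, 197], [240, 236, 221], [242, 240, 230], [245, 243, 238], [244, 243, 237], [244, 242, 233], [243, 239, 225], [233, 223, 203], [164, 155, 142], [91, 93, 95], [62, 66, 78], [63, 68, 82], [72, 75, 88], [70, 72, 83], [68, 70, 79]]
[[84, 87, 94], [83, 85, 93], [81, 83, 90], [83, 86, 92], [81, 82, 91], [79, 83, 89], [67, 70, 79], [164, 161, 151], [253, 251, 240], [241, 238, 227], [223, 219, 200], [187, 181, 168], [146, 144, 132], [122, 118, 108], [111, 107, 104], [78, 81, 91], [83, 87, 92], [85, 86, 93], [87, 89, 95], [83, 86, 93]]
[[67, 67, 79], [70, 73, 83], [68, 71, 83], [70, 72, 84], [66, 70, 79], [71, 73, 85], [70, 72, 82], [67, 69, 83], [68, 74, 83], [68, 73, 83]] [[187, 180, 176], [186, 182, 191], [188, 192, 204], [192, 195, 209], [194, 198, 210], [192, 196, 208], [187, 187, 201], [184, 187, 190], [190, 194, 197], [112, 105, 107], [66, 68, 81], [65, 71, 81], [64, 66, 77], [66, 70, 78], [64, 70, 78], [64, 68, 80], [61, 65, 75], [62, 66, 75]]
```

```bash
sed -i 's/m=((c.min(2)>150).*/m=((c.min(2)>98)\&(c[:,:,0]-c[:,:,2]>3)).astype(np.uint8)/' h.py
cat >> h.py <<'E'
def grip(t,s,bt,bs):
    T=ends(t,bt);S=ends(s,bs)
    print(np.round(T[0],1),T[3],np.round(S[0],1),S[3])
    m=lambda E:(E[1]+E[2])/2
    c=tri(T[0],S[0]);a=tri(T[1],S[2]);b=tri(T[2],S[1]);return c,a,b
E
python3 - <<'E'
from h import *
t=cv2.imread("pics/top0.png")[:,:,::-1];s=cv2.imread("pics/scene0.png")[:,:,::-1]
for c,a,b in [grip(t,s,(125,225,225,275),(345,120,425,150))]+[(tri((174.8,250.3),(384.7,136.6)),)*3]:
    d=a-b;L=np.linalg.norm(d);th=np.arcsin((c[2]-.065)/.145)
    print(c,a,b,L,"th",th)
    if L>.01:
        # hinge dir y along a-b (a has larger y?); handle -x side
        y=d[:2]/L;x=np.array([y[1],-y[0]]);print("carrier x",x,np.arctan2(x[1],x[0]));X=x
    h=c[:2]+X*.145*np.cos(th);print("hinge xy",h, "proj", proj("top",np.r_[h,.065]),proj("scene",np.r_[h,.065]))
s=ctrl.get_state();M=R.from_quat(s["tcp_rot"]).as_matrix();print("tool y ang",np.arctan2(M[1,1],M[0,1]),s["qpos"][5])
E
```

```text
[173.9 249.9] 511 [386.3 136.8] 326
[0.46026088 0.23431771 0.08959541] [0.48979729 0.30746069 0.08131252] [0.43621631 0.171924   0.09684793] 0.14656898176235678 th 0.17044760768832076
carrier x [ 0.92472971 -0.36556841] -0.37646937733028085
hinge xy [0.59240364 0.18207842] proj [208.24800715 180.94792894] [403.55310377 176.22706639]
[0.45908259 0.23154426 0.09046198] [0.45908259 0.23154426 0.09046198] [0.45908259 0.23154426 0.09046198] 0.0 th 0.1765150591972043
hinge xy [0.59108492 0.17936049] proj [209.62239311 181.63515433] [402.12101552 176.29963808]
tool y ang 1.1589854305747582 -0.15000121510104805
```

Request:
{"op": "arm_command", "data": {
  "steps": [100,-0.82,-0.69,0,0,100,-0.82,-0.69,0,0,100,-0.82,-0.69,0,0,100,-0.82,-0.69,0,0,100,-0.82,-0.69,0,0,100,-0.82,-0.69,0,0,100,-0.82,-0.69,0,0,100,-0.82,-0.69,0,0]
}}

```text
time: 0.77
eef_pos: [0.3653, 0.425, 0.2307]
tcp_rot: [0.204, 0.979, -0.0, -0.0]
contact_force: [1.0, 0.4, 0.7]
opening: 1.001
finger_force: 0.0
```

Request:
{"op": "arm_command", "data": {
  "steps": [100,-0.82,-0.69,0,0,100,-0.82,-0.69,0,0,100,-0.82,-0.69,0,0,100,-0.82,-0.69,0,0,100,-0.82,-0.69,0,0,100,-0.82,-0.69,0,0,100,-0.82,-0.69,0,0,100,-0.82,-0.69,0,0]
}}

```text
time: 1.43
eef_pos: [0.4603, 0.233, 0.2308]
tcp_rot: [0.204, 0.979, -0.0, -0.0]
contact_force: [0.3, -0.4, 0.1]
opening: 1.003
finger_force: 0.0
```

Request:
{"op": "arm_command", "data": {
  "steps": [100,0,0,0,1,100,0,0,0,1,100,0,0,0,1,100,0,0,0,1,100,0,0,0,1,100,0,0,0,1,100,0,0,0,1,100,0,0,0,1]
}}

```text
time: 2.1
eef_pos: [0.4599, 0.2342, 0.2307]
tcp_rot: [0.572, 0.821, -0.0, -0.0]
contact_force: [-0.5, -0.6, 0.7]
opening: 1.0
finger_force: 0.0
```

Request:
{"op": "arm_command", "data": {
  "steps": [100,0,0,0,1,100,0,0,0,1,100,0,0,0,1,100,0,0,0,1,100,0,0,0,1,100,0,0,0,1,100,0,0,0,1,100,0,0,0,0]
}}

```text
time: 2.77
eef_pos: [0.4599, 0.2343, 0.2308]
tcp_rot: [0.817, 0.576, -0.0, -0.0]
contact_force: [0.7, 1.7, -0.3]
opening: 1.0
finger_force: 0.0
```

```bash
cat >> h.py <<'E'
def tool(target,yaw=-.36):
    s=ctrl.get_state();M=R.from_quat(s["tcp_rot"]).as_matrix();a=np.arctan2(M[1,1],M[0,1])
    print("t",round(s["time"],2),"pos",s["eef_pos"].round(4),"yang",round(a,3),"z",M[:,2].round(3),"open",round(s["opening"],3),"F",s["contact_force"].round(1),"ff",round(s["finger_force"],1),"q",s["qpos"].round(2))
    print("shift/25mm",(M.T@(np.array(target)-s["eef_pos"])/.025).round(2),"spin/0.1",round((a-yaw)/.1,2))
E
python3 - <<'E'
from h import *
tool((.4595,.232,.071))
for n in("scene","top"): cv2.imwrite(f"pics/{n}1.png",ctrl.read_camera(n)[:,:,::-1])
a=cv2.imread("pics/scene1.png")[60:240,300:500];b=cv2.imread("pics/top1.png")[130:310,90:290]
cv2.imwrite("pics/c1.png",cv2.resize(np.hstack([a,b]),None,fx=2,fy=2))
E
```

```text
t 2.77 pos [0.4599 0.2343 0.2308] yang -0.343 z [-0.001 -0.    -1.   ] open 1.0 F [ 0.7  1.7 -0.3] ff 0.0 q [ 0.27 -0.07  1.96  0.    1.25  0.62]
shift/25mm [-0.09  0.02  6.39] spin/0.1 0.17
```

View pics/c1.png

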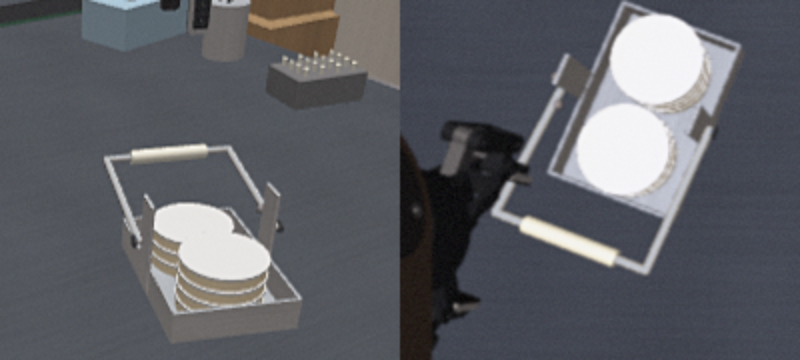

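```bash
python3 - <<'E'
from h import *
for z in(.23,.25): print(proj("top",np.array([.46,.234,z])),proj("scene",np.array([.46,.234,z])))
# sleeve ends with mid-line pixel readings
t=cv2.imread("pics/top1.png")[:,:,::-1];s=cv2.imread("pics/scene1.png")[:,:,::-1]
def mask(im,x0,y0,x1,y1):
    c=im[y0:y1,x0:x1].astype(int);m=(c.min(2)>98)&(c[:,:,0]-c[:,:,2]>7)
    for r in m:print(''.join('#' if v else '.' for v in r))
mask(t,140,230,215,275);mask(s,345,125,425,150)
E
```

```text
[140.6808556  248.08313887] [389.93228947  76.8935261 ]
[134.76837938 247.86950853] [390.70084846  67.41845565]
...........................................................................
..#........................................................................
...........................................................................
.#.........................................................................
#..........................................................................
...........................................................................
...........................................................................
...........................................................................
............#####..........................................................
...........########........................................................
...........###########.....................................................
............############...................................................
.........###...############................................................

[... 3756 characters left out ...]
#...........................................#.......
........#................................................................#......
........#................................................................#......
.........#................................................................#.....
.........#................................................................##....
.........#.................................................................#....
..........#.................................................................#...
..........#.................................................................#...
...........#.................................................................#..
```

```bash
python3 - <<'E'
from h import *
a=tri((150.3,241),(403.6,134.8));b=tri((198.6,258.8),(365.2,138.3));c=tri((174.5,250),(384.5,136.6))
print(a,b,np.linalg.norm(a-b),(a+b)/2,c); d=a-b;print("yaw",np.arctan2(-d[0],d[1]))
tool((a+b)/2-[0,0,.019])
E
```

```text
[0.47498681 0.27613352 0.09060742] [0.44388786 0.18703814 0.09122964] 0.09436905614566318 [0.45943734 0.23158583 0.09091853] [0.45927196 0.23152241 0.0906834 ]
yaw -0.33583036424866397
t 2.87 pos [0.46   0.2343 0.2309] yang -0.338 z [-0.001 -0.    -1.   ] open 0.999 F [ 1.2 -0.2 -0.2] ff 0.0 q [ 0.27 -0.07  1.96 -0.    1.25  0.61]
shift/25mm [-0.11  0.02  6.36] spin/0.1 0.22
```

Request:
{"op": "arm_command", "data": {
  "steps": [100,-0.11,0,0.9,0,100,0,0,0.9,0,100,0,0,0.9,0,100,0,0,0.9,0,100,0,0,0.9,0,100,0,0,0.9,0,100,0,0,0.9,0,100,0,0,0,0],
  "squeeze": 30
}}

```text
time: 3.53
eef_pos: [0.4556, 0.2306, 0.069]
tcp_rot: [0.816, 0.578, -0.005, -0.002]
contact_force: [-0.8, -0.5, -0.2]
opening: 0.999
finger_force: 0.0
```

Request:
{"op": "arm_command", "data": {
  "steps": [0,0,0,0,0,0,0,0,0,0,0,0,0,0,0,0,0,0,0,0,0,0,0,0,0,0,0,0,0,0,0,0,0,0,0,0,0,0,0,0]
}}

```text
time: 4.2
eef_pos: [0.4594, 0.2321, 0.0742]
tcp_rot: [0.817, 0.577, 0.0, -0.0]
contact_force: [-1.9, 0.8, 1.1]
opening: 0.171
finger_force: 29.2
```

```bash
python3 - <<'E'
from h import *
tool((.4593,.2316,.072),-.34)
E
```

```text
t 4.2 pos [0.4594 0.2321 0.0742] yang -0.341 z [ 0.     0.001 -1.   ] open 0.171 F [-1.9  0.8  1.1] ff 29.2 q [0.27 0.13 2.08 0.   0.94 0.61]
shift/25mm [-0.02  0.    0.09] spin/0.1 -0.01
```

Request:
{"op": "arm_command", "data": {
  "steps": [0,0,0.13,-0.56,0,0,0,0.19,-0.55,0,0,0,0.24,-0.53,0,0,0,0.29,-0.5,0,0,0,0.34,-0.47,0,0,0,0,0,0,0,0,0,0,0]
}}

```text
time: 4.78
eef_pos: [0.4849, 0.2226, 0.1397]
tcp_rot: [0.817, 0.576, -0.003, -0.003]
contact_force: [-9.7, 2.2, 5.4]
opening: 0.171
finger_force: 29.8
```

```bash
python3 - <<'E'
from h import *
th=.678
p=np.array([.4593,.2316,.0742])+.145*(np.cos(.178)-np.cos(th))*np.array([.943,-.334,0])+[0,0,.145*(np.sin(th)-np.sin(.178))]
tool(p,-.34)
for n in("scene","top"): cv2.imwrite(f"pics/{n}2.png",ctrl.read_camera(n)[:,:,::-1])
a=cv2.imread("pics/scene2.png")[60:240,300:500];b=cv2.imread("pics/top2.png")[130:310,90:290]
cv2.imwrite("pics/c2.png",cv2.resize(np.hstack([a,b]),None,fx=2,fy=2))
E
```

```text
t 4.78 pos [0.4849 0.2226 0.1397] yang -0.342 z [-0.008  0.002 -1.   ] open 0.171 F [-9.7  2.2  5.4] ff 29.8 q [0.24 0.08 2.   0.   1.08 0.58]
shift/25mm [-0.    0.11  0.01] spin/0.1 -0.02
```

View pics/c2.png

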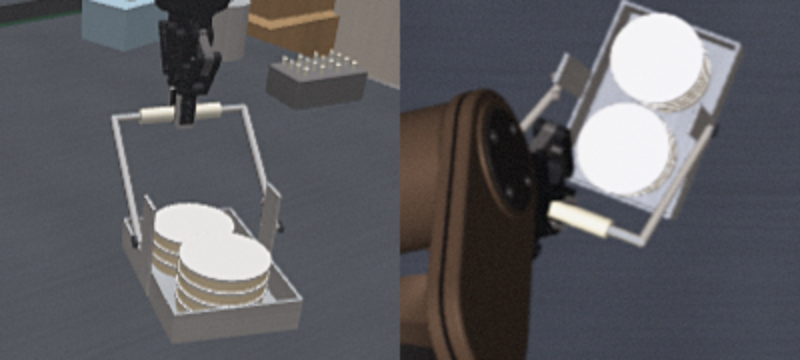

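The handle is following the arc in the grip: the sleeve is in the fingers at crop pixel (180,112) and the carrier has not moved. I'll carry on along the arc.

Request:
{"op": "arm_command", "data": {
  "steps": [0,0,0.38,-0.43,0,0,0,0.42,-0.39,0,0,0,0.46,-0.35,0,0,0,0,0,0]
}}

```text
time: 5.22
eef_pos: [0.5156, 0.2116, 0.1717]
tcp_rot: [0.817, 0.577, -0.003, -0.002]
contact_force: [-13.0, -0.6, 16.5]
opening: 0.174
finger_force: 30.6
```

```bash
cat >> h.py <<'E'
def arc(th):
    tool(np.array([.4593,.2316,.0742])+.145*(np.cos(.178)-np.cos(th))*np.array([.943,-.334,0])+[0,0,.145*(np.sin(th)-np.sin(.178))],-.34)
E
python3 -c "
from h import *
arc(.978)"
```

```text
t 5.22 pos [0.5156 0.2116 0.1717] yang -0.341 z [-0.007  0.    -1.   ] open 0.174 F [-13.   -0.6  16.5] ff 30.6 q [0.21 0.09 1.92 0.   1.14 0.55]
shift/25mm [0.   0.08 0.11] spin/0.1 -0.01
```

Request:
{"op": "arm_command", "data": {
  "steps": [0,0,0,-0.15,0,0,0,0.25,-0.2,0,0,0,0.25,-0.18,0,0,0,0,0,0]
}}

```text
time: 5.55
eef_pos: [0.5295, 0.2065, 0.1823]
tcp_rot: [0.817, 0.577, -0.0, 0.0]
contact_force: [-4.7, -1.0, 4.6]
opening: 0.172
finger_force: 30.0
```

```bash
python3 -c "
from h import *
arc(1.078)"
```

```text
t 5.55 pos [0.5295 0.2065 0.1823] yang -0.341 z [-0.    -0.001 -1.   ] open 0.172 F [-4.7 -1.   4.6] ff 30.0 q [ 0.19  0.1   1.89 -0.    1.16  0.54]
shift/25mm [ 0.01 -0.02  0.24] spin/0.1 -0.01
```

Request:
{"op": "arm_command", "data": {
  "steps": [0,0,0.52,-0.27,0,0,0,0.54,-0.22,0,0,0,0,0,0]
}}

```text
time: 5.8
eef_pos: [0.5555, 0.1972, 0.1954]
tcp_rot: [0.817, 0.577, 0.0, 0.001]
contact_force: [-4.4, -1.8, 7.5]
opening: 0.17
finger_force: 30.4
```

```bash
python3 -c "
from h import *
arc(1.278)"
```

```text
t 5.8 pos [0.5555 0.1972 0.1954] yang -0.342 z [ 0.001 -0.001 -1.   ] open 0.17 F [-4.4 -1.8  7.5] ff 30.4 q [ 0.17  0.13  1.83 -0.    1.18  0.51]
shift/25mm [ 0.01 -0.05  0.32] spin/0.1 -0.02
```

Request:
{"op": "arm_command", "data": {
  "steps": [0,0,0.52,-0.2,0,0,0,0.56,-0.1,0,0,0,0,0,0]
}}

```text
time: 6.05
eef_pos: [0.5817, 0.1879, 0.202]
tcp_rot: [0.817, 0.576, 0.001, 0.002]
contact_force: [0.4, -2.3, 3.1]
opening: 0.168
finger_force: 30.4
```

```bash
python3 -c "
from h import *
arc(1.478)"
```

```text
t 6.05 pos [0.5817 0.1879 0.202 ] yang -0.342 z [ 0.005 -0.001 -1.   ] open 0.168 F [ 0.4 -2.3  3.1] ff 30.4 q [ 0.15  0.17  1.77 -0.    1.2   0.49]
shift/25mm [ 0.01 -0.03  0.36] spin/0.1 -0.02
```

Request:
{"op": "arm_command", "data": {
  "steps": [0,0,0.3,0,0,0,0,0.25,0,0,0,0,0,0,0]
}}

```text
time: 6.3
eef_pos: [0.5936, 0.1837, 0.2022]
tcp_rot: [0.817, 0.577, 0.001, 0.001]
contact_force: [-0.6, -3.4, 4.2]
opening: 0.17
finger_force: 31.0
```

```bash
python3 - <<'E'
from h import *
arc(1.571)
for n in("scene","top"): cv2.imwrite(f"pics/{n}3.png",ctrl.read_camera(n)[:,:,::-1])
a=cv2.imread("pics/scene3.png")[30:240,300:500];b=cv2.imread("pics/top3.png")[100:310,90:290]
cv2.imwrite("pics/c3.png",cv2.resize(np.hstack([a,b]),None,fx=2,fy=2))
E
```

```text
t 6.3 pos [0.5936 0.1837 0.2022] yang -0.342 z [ 0.003 -0.001 -1.   ] open 0.17 F [-0.6 -3.4  4.2] ff 31.0 q [ 0.14  0.19  1.74 -0.    1.2   0.48]
shift/25mm [0.01 0.01 0.35] spin/0.1 -0.02
```

View pics/c3.png

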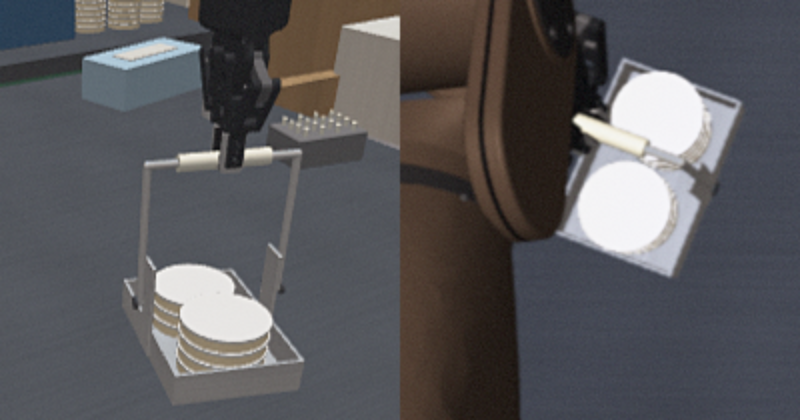

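The handle is upright, with the sleeve at crop pixel (225,158), and the carrier has not moved. Next I release and go straight up.

Request:
{"op": "arm_command", "data": {
  "steps": [100,0,0,0,0,100,0,0,0,0,100,0,0,0,0,100,0,0,0,0,100,0,0,0,0,100,0,0,0,0,100,0,0,0,0,100,0,0,0,0]
}}

```text
time: 7.07
eef_pos: [0.5922, 0.1847, 0.2013]
tcp_rot: [0.817, 0.577, 0.0, 0.0]
contact_force: [-0.4, -0.5, 0.3]
opening: 0.999
finger_force: 0.0
```

Request:
{"op": "arm_command", "data": {
  "steps": [100,0,0,-0.5,0,100,0,0,-0.8,0,100,0,0,-0.8,0,100,0,0,-0.8,0,100,0,0,-0.8,0,100,0,0,-0.6,0,100,0,0,0,0,100,0,0,0,0]
}}

```text
time: 7.73
eef_pos: [0.5927, 0.1847, 0.3107]
tcp_rot: [0.817, 0.577, 0.001, 0.001]
contact_force: [-0.6, -0.6, -0.4]
opening: 1.0
finger_force: 0.0
```

```bash
python3 - <<'E'
from h import *
arc(1.571)
for n in("scene","top"): cv2.imwrite(f"pics/{n}4.png",ctrl.read_camera(n)[:,:,::-1])
a=cv2.imread("pics/scene4.png")[30:240,300:500];b=cv2.imread("pics/top4.png")[100:310,90:290]
cv2.imwrite("pics/c4.png",cv2.resize(np.hstack([a,b]),None,fx=2,fy=2))
E
```

```text
t 7.73 pos [0.5927 0.1847 0.3107] yang -0.341 z [ 0.003  0.    -1.   ] open 1.0 F [-0.6 -0.6 -0.4] ff 0.0 q [0.14 0.12 1.63 0.   1.39 0.48]
shift/25mm [-0.02  0.04  4.69] spin/0.1 -0.01
```

View pics/c4.png

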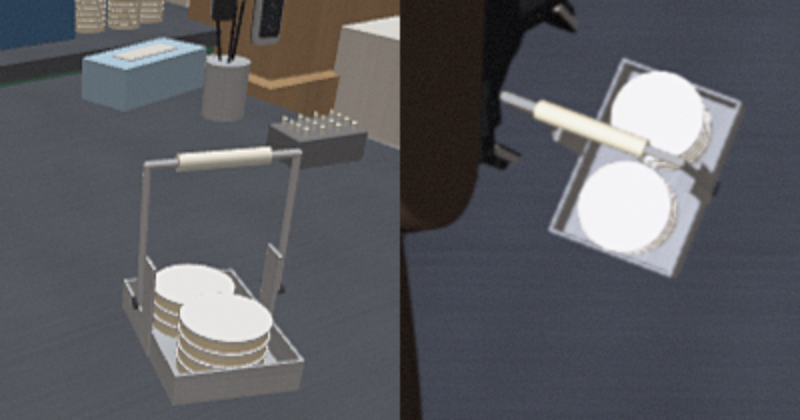

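The handle is free and standing, with the sleeve at crop pixels (224,158) in scene and (591,126) in top. One numeric check of the angle before handing in.

```bash
python3 - <<'E'
from h import *
c=tri((185.5,163),(412,109));print(c)
p0=np.array([.4593,.2316]);print("u",(c[:2]-p0)@[.943,-.334],"expected .143 at upright; sin",(c[2]-.065)/.145)
E
```

```text
[0.59346465 0.18217653 0.21115838]
u 0.143024701307082 expected .143 at upright; sin 1.007988823405624
```

```bash
python3 -c "
from plant import ctrl
print(ctrl.sign_off())"
```

```text
the job is handed in; nothing more can be done
None
```

The dish carrier's handle is upright and released: its grip measures within about 1 mm of the upright position, and the carrier shows no visible movement. The arm never went near the jar carrier. I handed the job in at about 8 s, but the hand-in gave no verdict.

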